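# Take the slide rack off the barbed drip hook and stand it in the staining dish

### The job

The slide rack has dripped dry: work it off the barbed drip hook by feel, raising it, tilting it and backing it over the barb without forcing it (never more than about 20 N on the stand). Then carry it to the green glass staining dish and lower it gently in until it stands upright on the dish's floor, and let go. Do not shove the dish from its place or disturb the other glassware.

Things in the scene. Friction and masses are not known exactly. Their poses are not given: they have to be found in the camera images.
- stand: Fixed drip stand. White tray foot 170 (x) x 120 (y) mm, rim 16 mm high; origin: centre of its underside. Post 72 mm behind the origin (-x). A level steel hook rod runs from the post towards the stand's +x, over its y = 0, and ends in a red upturned barb. Neither rack nor robot may push on the stand with more than 20 N.
- collar (a point): Centre of the blue collar (26 x 24 x 22 mm, top 156 mm above the bench) in which the hook rod is clamped, on top of the post; nothing of the stand but the barb is higher.
- hook_axis (a point): Point on the hook rod's centre line above the stand's origin, 145 mm up; x along the hook rod to the barb, z up. Hook rod and barb: rigid bar 6 mm thick. The barb's foot (bar centre) is 34 to 64 mm ahead of this point, different each time and not reported: feel or look for it. The barb rises leaning back 8 degrees to the post; its tip is 28 mm above the axis, 31 mm above the hook rod's underside.
- rack: Loose steel slide rack, 0.2 to 0.32 kg, hung on the hook rod. Origin: centre of its underside; z up, x across its plate, at the start within 4 degrees of the stand's x; same front and back. Box 36 (x) x 80 (y) x 38 (z) mm with six glass slides; above it an upright hanger plate 4 mm thick (x), 34 mm wide (y), z = 38 to 136 mm, with a slot; on top a green grip block.
- rack_slot (a point): Centre of the slot, 80 mm above rack origin: 24 mm high, 18 mm wide; its upper edge rests on the hook rod at the start, 8 to 28 mm behind hook_axis. Upright, it is 7 mm too low to pass the barb. With the rack tilted 35 to 45 degrees about its y, top towards the post, foot outward, the slot fits round the bar with a few mm play: slide out to the barb, then up it and off.
- rack_grip (a point): Centre of the green grip block, 148 mm above the rack's origin: 12 (x) x 34 (y) x 24 (z) mm, to be pinched across its 12 mm; axes are the rack's.
- dish: Loose green-glass staining dish, 0.7 kg, open on top: outside 53 (x) x 97 (y) x 55 (z) mm, walls and floor 5 mm; 3.5 mm play on each side of the rack. Origin: centre of its underside. The rack goes in with its y along the dish's y, either way round; seated, its origin is 5 mm above the dish's. The rack may not press on the dish or land on it with more than 40 N.
- dish_lid: flat green-glass dish lid, 55 x 99 x 7 mm, lying on the bench, origin centre of underside
- foil_bottle_a: small clear bottle with foil cap, 45 mm wide, 78 mm tall, origin centre of underside
- foil_bottle_b: another foil-capped bottle, same size
- foil_bottle_c: another foil-capped bottle, same size
- red_jar: amber jar with red lid, 60 mm wide, 90 mm tall, origin centre of underside
- tube_jar: green glass jar full of foil-capped tubes, 84 mm wide, about 165 mm tall with the tubes, origin centre of underside
- amber_bottle: amber bottle with white cap, 84 mm wide, 200 mm tall, origin centre of underside
- marker: black marker pen lying on the bench, 16 mm thick, 120 mm long along its x

How it is judged:
By the outcome, as a careful person would: the job done as asked, in the order asked, and still so for the second after the job is handed in, with the robot touching nothing.
It also fails if it takes over 67 s, if anything falls off the work surface, if the arm or the gripper's body presses on something with over 40 N, if the wrist force passes 120 N, or if a joint passes its speed limit or range.

### The arm

A 6-joint arm with a two-finger parallel gripper is mounted at the origin on the work surface. World frame = base frame: x ahead of the robot, y to its left, z up, the work surface at z = 0. Lengths are in m, angles in rad, forces in N, time in s.
With the tool pointing down it reaches from about 0.3 to 0.775 m from the base axis. Payload 14.6 kg.
Tool frame: the origin (TCP) lies between the finger pads; the fingertips stand 11 mm ahead of it and the grasp point (between the pads) lies 8 mm behind it (ctrl.finger_overhang is the distance from the TCP to the fingertips, in m); z points along the fingers, y is the line along which they close (so a half turn about z gives the same grasp; the last joint's range is limited). The gripper opens to 85 mm and grips with 20 to 120 N. Pads are 22 mm wide; open, the fingers measure 114 mm over their backs; the gripper's body (76 mm by 85 mm) begins 54 mm behind the grasp point. The pads swing forward as they close: fully open they stand 13 mm farther back than shut.
Start: joints at [-1.406, 0.3, 1.521, -0, 1.321, -0.067], TCP at [0.126, -0.535, 0.242] pointing down, gripper open.
Joint ranges: [-3.03, 3.03], [-0.79, 2.21], [0.23, 2.52], [-1.04, 4.18], [0, 3.07], [-2.55, 2.55]. Speed limits (rad/s): [2.22, 2.22, 2.57, 3.14, 3.14, 3.14].

### API

Orientations are given as a unit quaternion [w, x, y, z].
In Python, from workcell import ctrl, camera, calibration, workorder gives the robot as it stands.
- The arm moves only by the tool move_arm, never from a script. Its argument "series" is a list of rows, each an object with "travel": the shift along the tool's x, y, z in m, a list of three; "rot": the turn, a rotation vector about the tool's x, y, z in degrees, a list of three; "claw": the closure, from 0 (fully open) to 1 (shut). In form: [{"travel": [x, y, z], "rot": [wx, wy, wz], "claw": claw}, ...]. A call has 1 to 12 rows; each row is the pose to reach, as a shift and turn from the pose commanded when the call began, along the tool's axes at that moment; what a row does not reach only later rows make up. A row lasts 1/10 s, in which the tool goes at most 50 mm and 8.59 degrees, less where a joint would pass 70% of its speed; a pose out of reach is approached as far as the arm can. A call with a gripper value outside its range is refused whole. The fingers move at their own pace and stop on an object; the grip force is fixed at half the most. Time passes only in rows, so rows that repeat a pose let the fingers close. It gives the time, the measured TCP pose, the force, the opening and the grip force at its end, in the units of the state.
- ctrl.sense(): the state, without advancing time (a new reading comes with each control period).
- camera(name): name is "scene" or "top"; returns the picture (400x640x3 uint8, red, green, blue); there is no depth.
- calibration(name): a dict with "mtx" (3x3 intrinsics, pixels), "distortion" ([k1, k2, p1, p2, k3] as OpenCV has them; the pictures are not rectified), "rvec" (rotation vector, rad) and "tvec" (3), from world to camera coordinates, as OpenCV has them. Camera axes: x right, y down, z forward; pixel columns grow to the right and rows downward; lengths in m; the calibration is good to about 2 mm. A picture is of the moment at which its call begins. calibration takes no time and is no camera call.
- workorder.job_done(): hands the job in; it is judged then, once.
The state is a dict: "time_s": time; "q": joint angles; "joint_vel": joint speeds; "effort": joint torques, N m; "tool_pos": TCP position; "tcp_rot": TCP orientation; "contact_force": force on the tool from outside, world axes, zero at the start; "wrist_torque": the same for the moment, N m; "finger_gap": opening from 0.0 (shut) to 1.0 (fully open); "grip_force": force on a finger pad.
Only numpy, scipy, OpenCV 4.12 (cv2) and the standard library are available. Lean on these libraries where they do the work, as an engineer would, in place of code of your own. Each camera call takes 0.05 s, during which the arm holds its last target. There are 200 camera calls.

## Working session

There is one attempt and no reset: what is moved stays moved. The work goes in short steps, Python scripts to look and compute and a tool call to move; the robot and the scene stay as the last step left them, time stands still between calls to the robot, and variables do not carry over. Pictures are saved under pics/ and viewed, at most 10 in all, crops included, and the job is handed in when it is done.

Besides the shell and the picture viewer there is one more tool, called after "Request:" by a JSON object that holds its "api" and its "payload". move_arm: Moves the arm, as the interface text tells. Its arguments: {"type":"object","properties":{"series":{"type":"array"}},"required":["series"]}

```bash
mkdir -p pics; ls; python3 - <<'E'
from workcell import ctrl, camera, calibration
import cv2
for n in("scene","top"):
    cv2.imwrite(f"pics/{n}0.png",camera(n)[:,:,::-1]); c=calibration(n); print(n,c)
print(ctrl.sense())
E
```

```text
pics
scene {'mtx': array([[362.92119532,   0.        , 321.63697227],
       [  0.        , 362.92119532, 203.91104002],
       [  0.        ,   0.        ,   1.        ]]), 'distortion': array([-0.03050714,  0.        ,  0.        ,  0.        ,  0.        ]), 'rvec': array([ 0.66283289,  2.46109018, -1.35733719]), 'tvec': array([ 0.49530811, -0.04047343,  1.30943564])}
top {'mtx': array([[495.85366743,   0.        , 319.1322006 ],
       [  0.        , 495.85366743, 196.76113896],
       [  0.        ,   0.        ,   1.        ]]), 'distortion': array([-0.01359556,  0.        ,  0.        ,  0.        ,  0.        ]), 'rvec': array([ 2.18925996, -2.16526035,  0.11099922]), 'tvec': array([0.00945729, 0.58348576, 1.61709596])}
{'time_s': 0.1, 'q': array([-1.40561026e+00,  3.00403860e-01,  1.52154561e+00, -3.76852286e-05,
        1.32068392e+00, -6.65814803e-02]), 'joint_vel': array([-0.00079427, -0.00270393, -0.0017192 ,  0.0003086 ,  0.00275589,
       -0.00144173]), 'effort': array([ 3.92456450e-04, -5.44379175e+01, -3.62371266e+01, -1.35211749e-04,
        3.05005080e-03, -1.17336054e-05]), 'tool_pos': array([ 0.12629892, -0.53509156,  0.24177319]), 'tcp_rot': array([-5.18837883e-04,  9.93292311e-01,  1.15629206e-01, -4.38767408e-05]), 'contact_force': array([ 0.48134938,  0.48118428, -0.28591   ]), 'wrist_torque': array([-0.00468179, -0.01991293,  0.02153283]), 'grip_force': 0.0, 'finger_gap': 1.00724206667965}
```

View pics/scene0.png

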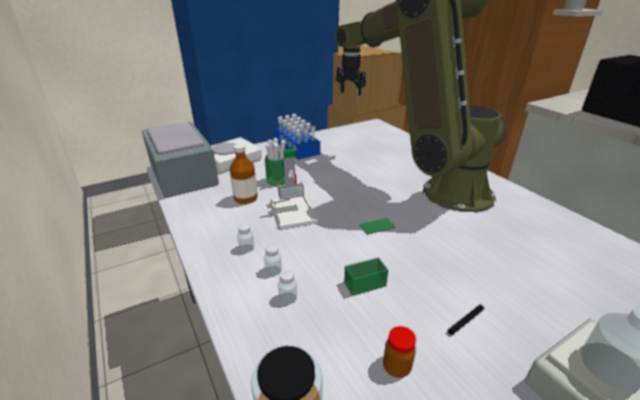

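View pics/top0.png

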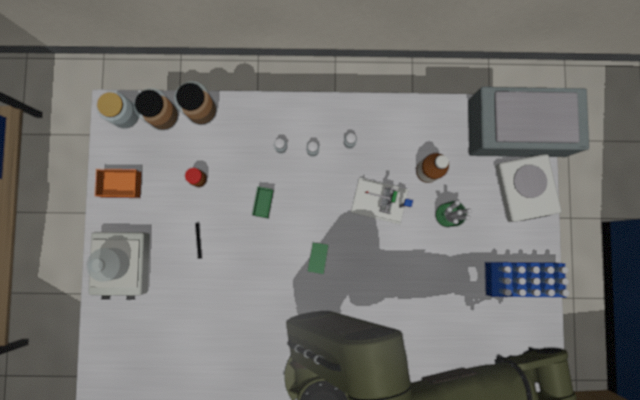

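The stand is at about (380,200) in the top picture, with the collar at (408,203) and the hook pointing left. The dish is at (263,202) and the lid at (318,257). I'll enlarge the crops.

```bash
python3 - <<'E'
import cv2,numpy as np
t=cv2.imread("pics/top0.png");s=cv2.imread("pics/scene0.png")
a=cv2.resize(t[165:230,340:420],None,fx=8,fy=8,interpolation=cv2.INTER_CUBIC)[:,:]
cv2.imwrite("pics/ct.png",a)
b=cv2.resize(s[140:240,230:340],None,fx=6,fy=6,interpolation=cv2.INTER_CUBIC)
cv2.imwrite("pics/cs.png",b)
E
cat > h.py <<'E'
import numpy as np,cv2
from workcell import ctrl,camera,calibration
from scipy.spatial.transform import Rotation as R
def ray(n,uv,z):
    c=calibration(n);M=cv2.Rodrigues(c['rvec'])[0];C=-M.T@c['tvec']
    p=cv2.undistortPoints(np.array(uv,float).reshape(-1,1,2),c['mtx'],c['distortion'])[:,0]
    d=np.c_[p,np.ones(len(p))]@M
    z=np.broadcast_to(z,len(p));return C+d*((z-C[2])/d[:,2])[:,None]
def proj(n,P):
    c=calibration(n);return cv2.projectPoints(np.array(P,float),c['rvec'],c['tvec'],c['mtx'],c['distortion'])[0][:,0]
def tcp():
    s=ctrl.sense();q=s['tcp_rot'];return s['tool_pos'],R.from_quat(q[[1,2,3,0]])
E
python3 - <<'E'
import cv2,numpy as np
from h import *
t=cv2.imread("pics/top0.png").astype(int)
B,G,Rr=t[...,0],t[...,1],t[...,2]
def blob(m,x0,x1,y0,y1):
    m2=np.zeros(m.shape,np.uint8);m2[y0:y1,x0:x1]=m[y0:y1,x0:x1];n,l,st,ce=cv2.connectedComponentsWithStats(m2)
    i=1+np.argmax(st[1:,4]);pts=np.argwhere(l==i)[:,::-1].astype(np.float32);return ce[i],st[i],cv2.minAreaRect(pts)
gr=(G>Rr*1.25)&(G>B*1.15)
print('dish',blob(gr,235,290,170,235)); print('lid',blob(gr,300,335,235,280))
print('grip',blob(gr,370,420,170,230)); print('collar',blob((B>Rr*1.4)&(B>G*1.2),395,420,190,215))
print('barb',blob((Rr>G*1.4)&(Rr>B*1.4),340,420,165,230) if ((Rr>G*1.4)&(Rr>B*1.4))[165:230,340:415].any() else None)
w=np.minimum(np.minimum(B,G),Rr)>205
print('tray',blob(w,340,420,165,230))
E
```

```text
dish (array([262.53125   , 201.88616071]), array([253, 187,  20,  31, 448], dtype=int32), ((262.5384521484375, 201.8076629638672), (15.493172645568848, 28.829069137573242), 11.309932708740234))
lid (array([317.66740088, 257.85462555]), array([308, 243,  20,  31, 454], dtype=int32), ((317.5704650878906, 257.6006774902344), (15.698607444763184, 29.369720458984375), 10.007979393005371))
grip (array([393.59574468, 196.14893617]), array([391, 191,   6,  11,  47], dtype=int32), ((393.6177062988281, 196.0294189453125), (4.123105525970459, 10.914102554321289), 14.03624439239502))
collar (array([407.85964912, 202.45614035]), array([403, 199,  10,   8,  57], dtype=int32), ((407.7000732421875, 202.40000915527344), (7.905693054199219, 7.273237705230713), 18.434947967529297))
barb NoneTraceback (most recent call last):
  File "<stdin>", line 13, in <module>
  File "<stdin>", line 7, in blob
    return _wrapfunc(a, 'argmax', axis=axis, out=out, **kwds)
    return bound(*args, **kwds)
ValueError: attempt to get argmax of an empty sequence
```

View pics/ct.png

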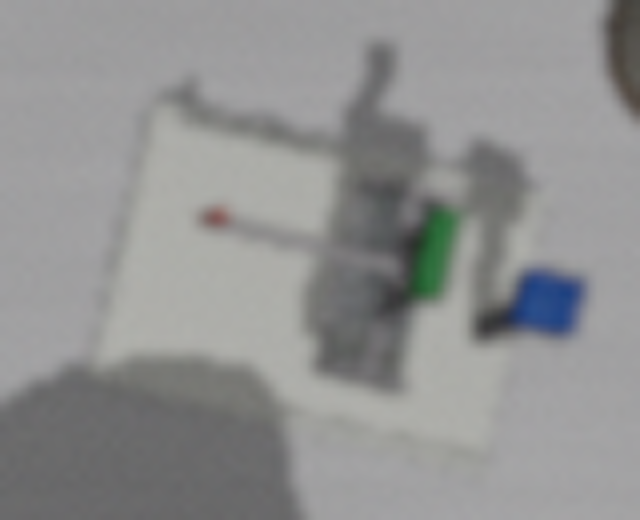

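View pics/cs.png

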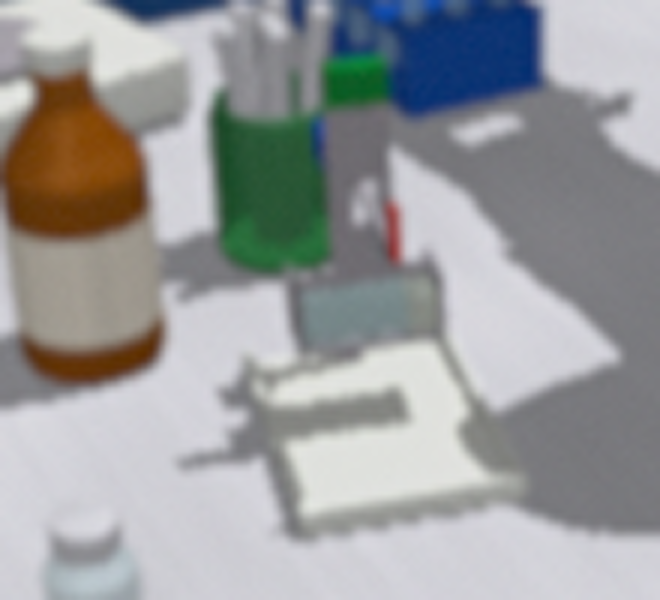

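Top crop: the barb tip is at crop (205,215), the grip at (436,253), the collar at (548,303), and the rod runs left with a slight upward tilt. In the scene crop the rack faces the camera, with the barb in red at (393,230). Next I'll fit the poses numerically using silhouettes.

```bash
cat >> h.py <<'E'
from scipy.optimize import minimize
def box(x,y,yaw,dx,dy,z0,z1):
    c,s=np.cos(yaw),np.sin(yaw)
    return [[x+c*a-s*b,y+s*a+c*b,z] for a in(-dx/2,dx/2) for b in(-dy/2,dy/2) for z in(z0,z1)]
def sil(n,P,r):
    x0,x1,y0,y1=r;k=8
    h=cv2.convexHull(((proj(n,P)-[x0-.5,y0-.5])*k).astype(np.float32))
    m=np.zeros(((y1-y0)*k,(x1-x0)*k),np.float32);cv2.fillConvexPoly(m,np.round(h*16).astype(np.int32),1.,shift=4)
    return cv2.resize(m,(x1-x0,y1-y0),interpolation=cv2.INTER_AREA)
def fit(obs,dims,p0):
    f=lambda p:sum(((sil(n,box(*p,*dims),r)-m)**2).sum() for n,m,r in obs)
    r=minimize(f,p0,method='Nelder-Mead',options=dict(initial_simplex=np.array(p0)+np.array([[0,0,0],[.01,0,0],[0,.01,0],[0,0,.15]]),xatol=1e-5,fatol=1e-4))
    return r.x,r.fun
def soft(img,r,col,k=.5):
    x0,x1,y0,y1=r;I=img[y0:y1,x0:x1].astype(float)
    d={'g':I[...,1]-np.maximum(I[...,0],I[...,2]),'b':I[...,2]-np.maximum(I[...,0],I[...,1]),'r':I[...,0]-np.maximum(I[...,1],I[...,2])}[col]
    t=k*np.percentile(d[d>12],80);return np.clip((d-0.3*t)/(1.4*t),0,1)
E
python3 - <<'E'
from h import *
I={n:cv2.imread(f"pics/{n}0.png")[:,:,::-1] for n in("scene","top")}
def go(name,dims,rt,rs,col,z,cuv,yaw):
    p=ray("top",[cuv],z)[0];x0=[p[0],p[1],yaw]
    ot=[("top",soft(I["top"],rt,col),rt)];os=[("scene",soft(I["scene"],rs,col),rs)] if rs else []
    for o in [ot]+([os,ot+os] if os else []):
        x,f=fit(o,dims,x0);print(name,x.round(4),np.degrees(x[2]).round(1),round(f,2),[m.sum().round(1) for _,m,_ in o])
for y in(.1,):
    go('dish',(.053,.097,0,.055),(240,290,175,230),(330,400,250,300),'g',.055,(262.5,201.8),np.pi/2-.2+np.pi/2)
    go('lid',(.055,.099,0,.007),(295,340,235,280),(350,405,212,240),'g',.007,(317.6,257.7),np.pi-.2)
    go('grip',(.012,.034,.192,.216),(380,402,185,208),None,'g',.216,(393.6,196),np.pi/2-.1)
    go('collar',(.026,.024,.134,.156),(398,418,193,212),None,'b',.156,(407.9,202.5),np.pi/2-.1)
f=lambda x,y:(340+(x+.5)/8-.5,165+(y+.5)/8-.5)
print('barb tip',ray("top",[f(205,215)],.171),'foot',ray("top",[f(232,221)],.148))
print('tray TL,BR,TR',ray("top",[f(155,107),f(490,455),f(543,180)],.016))
s=lambda x,y:(230+(x+.5)/6-.5,140+(y+.5)/6-.5)
print('tray scene',ray("scene",[s(525,483),s(290,525),s(250,360)],.016))
print('other', 'amber',ray('top',[(435,165)],.1),'tube',ray('top',[(451,213)],.1),'bottles',ray('top',[(281,144),(313,147),(350,139)],.04))
for n in I: c=calibration(n);print(n,-cv2.Rodrigues(c['rvec'])[0].T@c['tvec'])
E
```

```text
dish [0.5637 0.2032 4.5522] 260.8 56.36 [np.float64(449.6)]
dish [0.5631 0.1993 4.5633] 261.5 102.08 [np.float64(1105.9)]
dish [0.5638 0.2016 4.5617] 261.4 166.35 [np.float64(449.6), np.float64(1105.9)]
lid [0.3822 0.0188 4.5529] 260.9 12.65 [np.float64(465.7)]
lid [0.3813 0.0157 4.5633] 261.5 43.34 [np.float64(319.6)]
lid [0.3824 0.0183 4.5478] 260.6 60.54 [np.float64(465.7), np.float64(319.6)]
grip [ 0.5702 -0.2039  1.2745] 73.0 10.66 [np.float64(42.0)]
collar [ 0.5578 -0.2567  1.5702] 90.0 16.63 [np.float64(53.7)]
barb tip [[ 0.58763938 -0.12242552  0.171     ]] foot [[ 0.58787509 -0.13515177  0.148     ]]
tray TL,BR,TR [[ 0.64934014 -0.11702291  0.016     ]
 [ 0.50499451 -0.2570422   0.016     ]
 [ 0.62044332 -0.27984472  0.016     ]]
tray scene [[ 0.53972403 -0.08567846  0.016     ]
 [ 0.66108204 -0.11283329  0.016     ]
 [ 0.61452079 -0.27034113  0.016     ]]
other amber [[ 0.68273911 -0.3529273   0.1       ]] tube [[ 0.52959365 -0.40207512  0.1       ]] bottles [[ 0.75675351  0.14453818  0.04      ]
 [ 0.74794208  0.0381189   0.04      ]
 [ 0.77648298 -0.08473767  0.04      ]]
scene [0.99723598 0.72632589 0.66299397]
top [0.42944446 0.02850358 1.66442465]
```

```bash
cat >> h.py <<'E'
import json,os
U=np.r_[np.cos(np.radians(77.4)),np.sin(np.radians(77.4)),0]; Z=np.r_[0,0,1.]
O=np.array([.5735,-.1864,0])   # stand origin
def Rt(yaw,tilt,flip=0):
    """tool down, tool y along -u (yaw of u), tilted: tool body leans towards -u by tilt (deg)"""
    y=np.radians(yaw);u=np.r_[np.cos(y),np.sin(y),0];v=np.r_[-u[1],u[0],0]
    Yt=-u*(1-2*flip);Zt=-Z;Xt=np.cross(Yt,Zt)
    return R.from_rotvec(-np.radians(tilt)*v)*R.from_matrix(np.c_[Xt,Yt,Zt])
def cmd():
    if os.path.exists('cmd.json'):
        d=json.load(open('cmd.json'));return np.array(d[0]),R.from_quat(d[1])
    return tcp()
def upd(tr,rot):   # final row of a move, as sent
    p,r=cmd();p=p+r.apply(tr);r=r*R.from_rotvec(np.radians(rot));json.dump([p.tolist(),r.as_quat().tolist()],open('cmd.json','w'))
def rel(P,Rg):
    p,r=cmd();return (r.inv().apply(np.array(P)-p)*1000).round(1),np.degrees((r.inv()*Rg).as_rotvec()).round(2)
def st(v=0):
    s=ctrl.sense();print('t',round(s['time_s'],2),'pos',s['tool_pos'].round(4),'F',s['contact_force'].round(1),'T',s['wrist_torque'].round(2),'gap',round(s['finger_gap'],3),'grip',round(s['grip_force'],1),'q',s['q'].round(2))
    p,r=cmd();print('cmd',p.round(4),'dR',np.degrees((r.inv()*tcp()[1]).as_rotvec()).round(2))
E
python3 - <<'E'
from h import *
p,r=tcp()
q=ctrl.sense()['q']
m=lambda q1,f:(R.from_euler('z',q1)*R.from_euler('y',f))
C=(m(q[0],q[1]+q[2])*R.from_euler('ZYZ',[q[3],q[4],q[5]])).inv()*r
print('const',C.as_rotvec(degrees=True))
for fl in(0,1):
  for nm,yaw,t,q1,f in(('up',77.4,0,-.34,1.82),('tilt',77.4,45,-.55,1.7),('dish',81.4,0,.34,1.82)):
    e=(m(q1,f).inv()*Rt(yaw,t,fl)*C.inv()).as_euler('ZYZ');print(fl,nm,np.degrees(e).round())
for z in(.3,):print(rel([.5702,-.2039,z],Rt(73+4.4-2,0)))
st()
E
```

```text
const [-2.88533239e-14 -8.85246954e-15  9.00000000e+01]
0 up [ 0. 76. 83.]
0 tilt [42. 98. 71.]
0 dish [  0.  76. 118.]
1 up [ -0.  76. -97.]
1 tilt [  42.   98. -109.]
1 dish [ -0.  76. -62.]
(array([ 508.1, -220.4,  -58. ]), array([-6.000e-02,  1.000e-02,  2.788e+01]))
t 0.1 pos [ 0.1263 -0.5351  0.2418] F [ 0.5  0.5 -0.3] T [-0.   -0.02  0.02] gap 1.007 grip 0.0 q [-1.41  0.3   1.52 -0.    1.32 -0.07]
cmd [ 0.1263 -0.5351  0.2418] dR [0. 0. 0.]
```

Request:
{"api": "move_arm", "payload": {"series": [{"travel": [0.02, -0.01, -0.05], "rot": [0, 0, 3], "claw": 0.2}, {"travel": [0.06, -0.03, -0.058], "rot": [0, 0, 8], "claw": 0.2}, {"travel": [0.508, -0.22, -0.058], "rot": [0, 0, 27], "claw": 0.4}, {"travel": [0.508, -0.22, -0.058], "rot": [0, 0, 27], "claw": 0.4}, {"travel": [0.508, -0.22, -0.058], "rot": [0, 0, 27], "claw": 0.4}, {"travel": [0.508, -0.22, -0.058], "rot": [0, 0, 27], "claw": 0.4}, {"travel": [0.508, -0.22, -0.058], "rot": [0, 0, 27], "claw": 0.4}, {"travel": [0.508, -0.22, -0.058], "rot": [0, 0, 27], "claw": 0.4}, {"travel": [0.508, -0.22, -0.058], "rot": [0, 0, 27], "claw": 0.4}, {"travel": [0.508, -0.22, -0.058], "rot": [0, 0, 27], "claw": 0.4}, {"travel": [0.508, -0.22, -0.058], "rot": [0, 0, 27], "claw": 0.4}, {"travel": [0.508, -0.22, -0.058], "rot": [0, 0, 27], "claw": 0.4}]}}

```text
time_s: 1.3
tool_pos: [0.5717, -0.2027, 0.2999]
tcp_rot: [-0.0, 0.993, -0.119, -0.0]
contact_force: [0.2, -0.6, -0.1]
finger_gap: 0.598
grip_force: 0.0
```

```bash
python3 - <<'E'
from h import *
upd([.508,-.22,-.058],[0,0,27]);st();print(rel([.5702,-.2039,.197],Rt(76.4,0)))
E
```

```text
t 1.3 pos [ 0.5717 -0.2027  0.2999] F [ 0.2 -0.6 -0.1] T [-0.01  0.07  0.  ] gap 0.598 grip 0.0 q [-0.4   0.39  1.26  0.    1.49  1.41]
cmd [ 1.1174 -0.1092  0.3577] dR [  0.  -0. -27.]
(array([-353. ,  428.6,  160.9]), array([  0.  ,   0.03, -27.09]))
```

```bash
rm cmd.json; python3 - <<'E'
from h import *
upd([0,0,0],[0,0,0]);print(rel([.5702,-.2039,.197],Rt(76.4,0)))
E
```

```text
(array([ -1.1,   1.6, 102.9]), array([-0.01,  0.03, -0.09]))
```

Request:
{"api": "move_arm", "payload": {"series": [{"travel": [-0.001, 0.001, 0.04], "rot": [0, 0, 0], "claw": 0.4}, {"travel": [-0.001, 0.001, 0.08], "rot": [0, 0, 0], "claw": 0.4}, {"travel": [-0.001, 0.001, 0.103], "rot": [0, 0, 0], "claw": 0.4}, {"travel": [-0.001, 0.001, 0.103], "rot": [0, 0, 0], "claw": 0.4}]}}

```text
time_s: 1.7
tool_pos: [0.5678, -0.2046, 0.1936]
tcp_rot: [-0.001, 0.993, -0.119, -0.003]
contact_force: [0.0, 0.1, -0.2]
finger_gap: 0.602
grip_force: 0.0
```

Take a quick look to check alignment.

```bash
python3 - <<'E'
from h import *
upd([-.001,.001,.103],[0,0,0])
a=camera("top");b=camera("scene");cv2.imwrite('pics/t1f.png',a[:,:,::-1]);cv2.imwrite('pics/s1f.png',b[:,:,::-1])
a=cv2.resize(a[165:230,340:420],None,fx=5,fy=5,interpolation=cv2.INTER_CUBIC);b=cv2.resize(b[140:220,260:325],(390,480),interpolation=cv2.INTER_CUBIC)
c=np.zeros((480,800,3),np.uint8);c[:325,:400]=a;c[:,405:795]=b;cv2.imwrite('pics/c1.png',c[:,:,::-1]);st()
E
```

```text
t 1.8 pos [ 0.5692 -0.2053  0.1981] F [ 0.4 -0.4  0.6] T [ 0.02  0.   -0.05] gap 0.601 grip 0.0 q [-0.41  0.46  1.41  0.    1.27  1.4 ]
cmd [ 0.5705 -0.2034  0.1969] dR [-0.01  0.05  0.03]
```

View pics/c1.png

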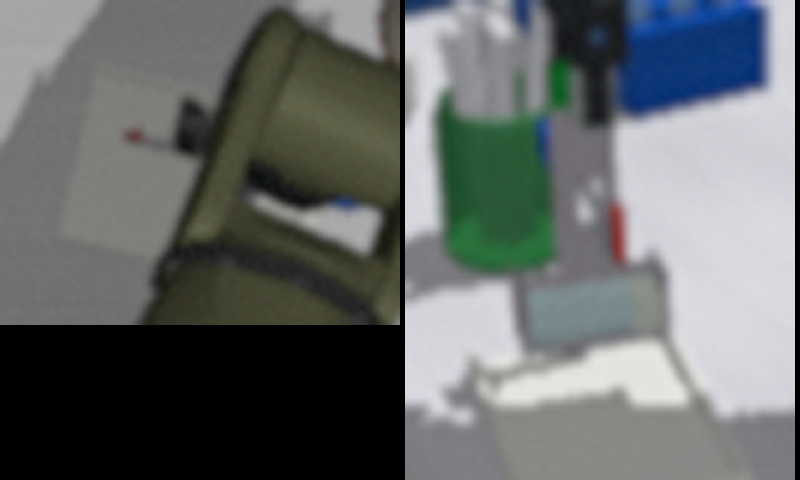

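The near finger is in front of the green block and laterally centred once parallax is allowed for. Closing now.

Request:
{"api": "move_arm", "payload": {"series": [{"travel": [0, 0, 0], "rot": [0, 0, 0], "claw": 0.7}, {"travel": [0, 0, 0], "rot": [0, 0, 0], "claw": 0.8}, {"travel": [0, 0, 0], "rot": [0, 0, 0], "claw": 0.9}, {"travel": [0, 0, 0], "rot": [0, 0, 0], "claw": 1}, {"travel": [0, 0, 0], "rot": [0, 0, 0], "claw": 1}, {"travel": [0, 0, 0], "rot": [0, 0, 0], "claw": 1}, {"travel": [0, 0, 0], "rot": [0, 0, 0], "claw": 1}]}}

```text
time_s: 2.5
tool_pos: [0.5693, -0.2055, 0.1983]
tcp_rot: [0.0, 0.993, -0.119, 0.001]
contact_force: [0.3, -2.1, 6.0]
finger_gap: 0.128
grip_force: 60.1
```

```bash
python3 -c "
from h import *
st()"
```

```text
t 2.5 pos [ 0.5693 -0.2055  0.1983] F [ 0.3 -2.1  6. ] T [-0.27  0.14 -0.02] gap 0.128 grip 60.1 q [-0.41  0.46  1.41 -0.    1.27  1.4 ]
cmd [ 0.5705 -0.2034  0.1969] dR [-0.04  0.12  0.03]
```

```bash
rm cmd.json; cat >> h.py <<'E'
YAW=76.4;D=.062
def T(s,h,t):
    Rg=Rt(YAW,t);return O+U*s+Z*(.145+h)-Rg.apply([0,0,1])*D,Rg
def where():
    p,r=tcp();d=r.apply([0,0,1]);c=p+D*d-O;F=ctrl.sense()['contact_force']
    print('slot s %.1f lat %.1f h %.1f mm'%(c@U*1e3,c@np.cross(Z,U)*1e3,c[2]*1e3-145),'tilt %.1f'%np.degrees(np.arctan2(d@U,-d[2])),'F s/lat/z',(F@U).round(1),(F@np.cross(Z,U)).round(1),F[2].round(1))
E
python3 - <<'E'
from h import *
upd([0,0,0],[0,0,0]);where()
for a in[(-.0195,0,0),(.005,0,0),(.03,0,0)]:print(a,*rel(*T(*a)))
E
```

```text
slot s -19.6 lat -0.2 h -8.7 mm tilt -0.0 F s/lat/z -1.9 -0.7 6.0
(-0.0195, 0, 0) [-0.  -0.1 -8.7] [ 0.03 -0.09 -0.13]
(0.005, 0, 0) [ -0.5 -24.6  -8.8] [ 0.03 -0.09 -0.13]
(0.03, 0, 0) [ -1.  -49.6  -8.8] [ 0.03 -0.09 -0.13]
```

Request:
{"api": "move_arm", "payload": {"series": [{"travel": [0, 0, -0.003], "rot": [0, 0, 0], "claw": 1}, {"travel": [0, 0, -0.006], "rot": [0, 0, 0], "claw": 1}, {"travel": [0, 0, -0.009], "rot": [0, 0, 0], "claw": 1}, {"travel": [0, -0.006, -0.009], "rot": [0, 0, 0], "claw": 1}, {"travel": [0, -0.012, -0.009], "rot": [0, 0, 0], "claw": 1}, {"travel": [0, -0.018, -0.009], "rot": [0, 0, 0], "claw": 1}, {"travel": [-0.001, -0.024, -0.009], "rot": [0, 0, 0], "claw": 1}, {"travel": [-0.001, -0.03, -0.009], "rot": [0, 0, 0], "claw": 1}, {"travel": [-0.001, -0.036, -0.009], "rot": [0, 0, 0], "claw": 1}, {"travel": [-0.001, -0.042, -0.009], "rot": [0, 0, 0], "claw": 1}, {"travel": [-0.001, -0.046, -0.009], "rot": [0, 0, 0], "claw": 1}, {"travel": [-0.001, -0.046, -0.009], "rot": [0, 0, 0], "claw": 1}]}}

```text
time_s: 3.7
tool_pos: [0.5791, -0.1598, 0.2063]
tcp_rot: [-0.0, 0.993, -0.119, 0.0]
contact_force: [-0.1, -0.3, -1.8]
finger_gap: 0.128
grip_force: 58.9
```

```bash
python3 - <<'E'
from h import *
upd([-.001,-.046,-.009],[0,0,0]);st();where()
for t in(8,16,24,32,40,44):print(t,*rel(*T(.026,0,t)))
E
```

```text
t 3.7 pos [ 0.5791 -0.1598  0.2063] F [-0.1 -0.3 -1.8] T [ 0.04 -0.03  0.  ] gap 0.128 grip 58.9 q [-0.33  0.44  1.41  0.    1.29  1.48]
cmd [ 0.5792 -0.1606  0.2072] dR [ 0.04 -0.09 -0.04]
slot s 27.2 lat 0.4 h -0.7 mm tilt 0.0 F s/lat/z -0.3 0.0 -1.8
8 [0.1 9.1 0.8] [ 8.03 -0.1  -0.12]
16 [ 0.1 17.5  2.6] [16.03 -0.11 -0.11]
24 [ 0.1 25.7  5.6] [24.03 -0.12 -0.1 ]
32 [ 0.1 33.3  9.7] [32.03 -0.13 -0.1 ]
40 [ 0.1 40.3 14.8] [40.03 -0.13 -0.09]
44 [ 0.1 43.5 17.7] [44.03 -0.14 -0.08]
```

Request:
{"api": "move_arm", "payload": {"series": [{"travel": [0, 0.0045, 0], "rot": [4, 0, 0], "claw": 1}, {"travel": [0, 0.009, 0.0005], "rot": [8, 0, 0], "claw": 1}, {"travel": [0, 0.0135, 0.001], "rot": [12, 0, 0], "claw": 1}, {"travel": [0, 0.0175, 0.002], "rot": [16, 0, 0], "claw": 1}, {"travel": [0, 0.0215, 0.0035], "rot": [20, 0, 0], "claw": 1}, {"travel": [0, 0.0255, 0.005], "rot": [24, 0, 0], "claw": 1}, {"travel": [0, 0.0295, 0.007], "rot": [28, 0, 0], "claw": 1}, {"travel": [0, 0.0333, 0.009], "rot": [32, 0, 0], "claw": 1}, {"travel": [0, 0.037, 0.0115], "rot": [36, 0, 0], "claw": 1}, {"travel": [0, 0.0403, 0.014], "rot": [40, 0, 0], "claw": 1}, {"travel": [0, 0.0435, 0.017], "rot": [44, 0, 0], "claw": 1}, {"travel": [0, 0.0435, 0.017], "rot": [44, 0, 0], "claw": 1}]}}

```text
time_s: 4.9
tool_pos: [0.5679, -0.2037, 0.1877]
tcp_rot: [-0.373, 0.92, -0.112, 0.044]
contact_force: [-0.6, 0.9, -2.5]
finger_gap: 0.13
grip_force: 59.0
```

```bash
python3 - <<'E'
from h import *
upd([0,.0435,.017],[44,0,0]);st();where()
for s in(.036,.046,.056,.066):print(s,*rel(*T(s,0.0005,44)))
E
```

```text
t 4.9 pos [ 0.5679 -0.2037  0.1877] F [-0.6  0.9 -2.5] T [-0.7   0.13 -0.02] gap 0.13 grip 59.0 q [-0.66  0.61  1.36  0.69  1.55  1.  ]
cmd [ 0.5689 -0.2028  0.1903] dR [ 0.11 -0.1   0.24]
slot s 25.0 lat 0.9 h -1.9 mm tilt 44.1 F s/lat/z 0.8 0.8 -2.5
0.036 [-0.1 -7.1  7.1] [ 0.03 -0.15 -0.03]
0.046 [ -0.3 -14.3  14. ] [ 0.03 -0.15 -0.03]
0.056 [ -0.5 -21.5  20.9] [ 0.03 -0.15 -0.03]
0.066 [ -0.7 -28.7  27.9] [ 0.03 -0.15 -0.03]
```

Request:
{"api": "move_arm", "payload": {"series": [{"travel": [0, -0.0005, -0.0005], "rot": [0, 0, 0], "claw": 1}, {"travel": [0, -0.003, 0.0025], "rot": [0, 0, 0], "claw": 1}, {"travel": [0, -0.006, 0.0055], "rot": [0, 0, 0], "claw": 1}, {"travel": [0, -0.009, 0.0085], "rot": [0, 0, 0], "claw": 1}, {"travel": [0, -0.012, 0.0115], "rot": [0, 0, 0], "claw": 1}, {"travel": [0, -0.0145, 0.0135], "rot": [0, 0, 0], "claw": 1}, {"travel": [0, -0.0145, 0.0135], "rot": [0, 0, 0], "claw": 1}, {"travel": [0, -0.0145, 0.0135], "rot": [0, 0, 0], "claw": 1}]}}

```text
time_s: 5.7
tool_pos: [0.5733, -0.1833, 0.1897]
tcp_rot: [-0.372, 0.921, -0.111, 0.045]
contact_force: [0.3, -0.6, -2.6]
finger_gap: 0.129
grip_force: 59.0
```

```bash
python3 - <<'E'
from h import *
upd([0,-.0145,.0135],[0,0,0]);st();where()
p,r=cmd();d=r.apply([0,0,1]);c=p+D*d-O;print('cmd slot',c@U*1e3,c[2]*1e3-145)
for s in(.050,.054,.058,.062):print(s,*rel(*T(s,0.001,44)))
a=camera("top");b=camera("scene");cv2.imwrite('pics/t2f.png',a[:,:,::-1]);cv2.imwrite('pics/s2f.png',b[:,:,::-1])
a=cv2.resize(a[165:230,340:420],None,fx=5,fy=5,interpolation=cv2.INTER_CUBIC);b=cv2.resize(b[140:220,260:325],(390,480),interpolation=cv2.INTER_CUBIC)
c=np.zeros((480,800,3),np.uint8);c[:325,:400]=a;c[:,405:795]=b;cv2.imwrite('pics/c2.png',c[:,:,::-1])
E
```

```text
t 5.7 pos [ 0.5733 -0.1833  0.1897] F [ 0.3 -0.6 -2.6] T [-0.75  0.22  0.05] gap 0.129 grip 59.0 q [-0.63  0.6   1.38  0.7   1.53  1.02]
cmd [ 0.5736 -0.1836  0.1906] dR [ 0.02 -0.07  0.05]
slot s 46.1 lat -0.0 h 0.1 mm tilt 44.0 F s/lat/z -0.5 -0.4 -2.6
cmd slot 45.78557842544726 0.9848040575532195
0.05 [-0.3 -3.   2.9] [ 0.03 -0.15 -0.03]
0.054 [-0.4 -5.9  5.7] [ 0.03 -0.15 -0.03]
0.058 [-0.5 -8.8  8.5] [ 0.03 -0.15 -0.03]
0.062 [ -0.6 -11.6  11.2] [ 0.03 -0.15 -0.03]
```

View pics/c2.png

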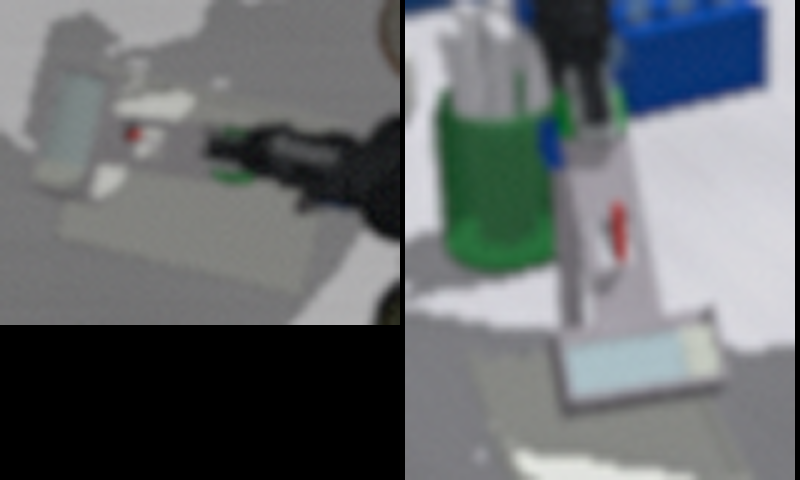

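Request:
{"api": "move_arm", "payload": {"series": [{"travel": [0, -0.0015, 0.0015], "rot": [0, 0, 0], "claw": 1}, {"travel": [0, -0.003, 0.003], "rot": [0, 0, 0], "claw": 1}, {"travel": [0, -0.0045, 0.0043], "rot": [0, 0, 0], "claw": 1}, {"travel": [0, -0.006, 0.0058], "rot": [0, 0, 0], "claw": 1}, {"travel": [0, -0.007, 0.0068], "rot": [0, 0, 0], "claw": 1}, {"travel": [0, -0.007, 0.0068], "rot": [0, 0, 0], "claw": 1}]}}

```text
time_s: 6.4
tool_pos: [0.5757, -0.1736, 0.1896]
tcp_rot: [-0.372, 0.921, -0.111, 0.045]
contact_force: [0.3, -0.5, -2.3]
finger_gap: 0.13
grip_force: 59.0
```

```bash
python3 - <<'E'
from h import *
upd([0,-.007,.0068],[0,0,0]);where()
E
```

```text
slot s 56.0 lat -0.2 h 0.0 mm tilt 44.0 F s/lat/z -0.4 -0.4 -2.3
```

Still free. Advancing in 1 mm steps to feel for the barb.

Request:
{"api": "move_arm", "payload": {"series": [{"travel": [0, -0.0007, 0.0007], "rot": [0, 0, 0], "claw": 1}, {"travel": [0, -0.0014, 0.0014], "rot": [0, 0, 0], "claw": 1}, {"travel": [0, -0.0021, 0.0021], "rot": [0, 0, 0], "claw": 1}, {"travel": [0, -0.0021, 0.0021], "rot": [0, 0, 0], "claw": 1}]}}

```text
time_s: 6.8
tool_pos: [0.5764, -0.1708, 0.1896]
tcp_rot: [-0.372, 0.921, -0.111, 0.045]
contact_force: [0.3, -0.0, -2.9]
finger_gap: 0.133
grip_force: 59.0
```

Request:
{"api": "move_arm", "payload": {"series": [{"travel": [0, -0.0007, 0.0007], "rot": [0, 0, 0], "claw": 1}, {"travel": [0, -0.001, 0.001], "rot": [0, 0, 0], "claw": 1}, {"travel": [0, -0.001, 0.001], "rot": [0, 0, 0], "claw": 1}]}}

```text
time_s: 7.1
tool_pos: [0.5767, -0.1695, 0.1895]
tcp_rot: [-0.372, 0.921, -0.111, 0.045]
contact_force: [0.4, 0.0, -2.1]
finger_gap: 0.122
grip_force: 59.0
```

Request:
{"api": "move_arm", "payload": {"series": [{"travel": [0, -0.0007, 0.0007], "rot": [0, 0, 0], "claw": 1}, {"travel": [0, -0.0007, 0.0007], "rot": [0, 0, 0], "claw": 1}]}}

```text
time_s: 7.3
tool_pos: [0.5769, -0.1685, 0.1895]
tcp_rot: [-0.372, 0.921, -0.111, 0.045]
contact_force: [0.1, 0.2, -2.0]
finger_gap: 0.132
grip_force: 59.0
```

Request:
{"api": "move_arm", "payload": {"series": [{"travel": [0, -0.0007, 0.0007], "rot": [0, 0, 0], "claw": 1}, {"travel": [0, -0.0007, 0.0007], "rot": [0, 0, 0], "claw": 1}]}}

```text
time_s: 7.5
tool_pos: [0.5772, -0.1675, 0.1895]
tcp_rot: [-0.372, 0.921, -0.111, 0.045]
contact_force: [-0.5, -0.7, -2.9]
finger_gap: 0.128
grip_force: 59.0
```

Request:
{"api": "move_arm", "payload": {"series": [{"travel": [0, -0.0007, 0.0007], "rot": [0, 0, 0], "claw": 1}, {"travel": [0, -0.0007, 0.0007], "rot": [0, 0, 0], "claw": 1}]}}

```text
time_s: 7.7
tool_pos: [0.5774, -0.1666, 0.1895]
tcp_rot: [-0.372, 0.921, -0.111, 0.045]
contact_force: [0.5, -0.6, -2.3]
finger_gap: 0.129
grip_force: 59.0
```

```bash
python3 - <<'E'
from h import *
upd([0,-.0052,.0052],[0,0,0]);where();st()
E
```

```text
slot s 63.3 lat -0.3 h -0.1 mm tilt 44.0 F s/lat/z -0.5 -0.6 -2.3
t 7.7 pos [ 0.5774 -0.1666  0.1895] F [ 0.5 -0.6 -2.3] T [-0.76  0.2  -0.01] gap 0.129 grip 59.0 q [-0.6   0.59  1.4   0.71  1.51  1.03]
cmd [ 0.5777 -0.167   0.1904] dR [ 0.03 -0.08  0.06]
```

Request:
{"api": "move_arm", "payload": {"series": [{"travel": [0, -0.0007, 0.0007], "rot": [0, 0, 0], "claw": 1}, {"travel": [0, -0.0007, 0.0007], "rot": [0, 0, 0], "claw": 1}]}}

```text
time_s: 7.9
tool_pos: [0.5776, -0.1656, 0.1895]
tcp_rot: [-0.372, 0.921, -0.111, 0.045]
contact_force: [0.2, 0.5, -2.1]
finger_gap: 0.13
grip_force: 59.0
```

Request:
{"api": "move_arm", "payload": {"series": [{"travel": [0, -0.0007, 0.0007], "rot": [0, 0, 0], "claw": 1}, {"travel": [0, -0.0007, 0.0007], "rot": [0, 0, 0], "claw": 1}]}}

```text
time_s: 8.1
tool_pos: [0.5779, -0.1648, 0.1895]
tcp_rot: [-0.372, 0.921, -0.111, 0.045]
contact_force: [-1.3, -2.1, -1.8]
finger_gap: 0.128
grip_force: 59.4
```

Contact felt at s ≈ 65.2, so the barb's foot is at about 62.6. I'll back off 2.6 mm and rise along the barb.

```bash
python3 - <<'E'
from h import *
upd([0,-.0014,.0014],[0,0,0]);where()
p,r=cmd();d=r.apply([0,0,1]);c=p+D*d-O;print('cmd slot',c@U*1e3,c[2]*1e3-145)
for d in(0,6,12,18,24,32,40,50):print(d,*rel(*T(.0624-.139*d*1e-3,0.001+.99e-3*d,44)))
E
```

```text
slot s 65.0 lat -0.4 h -0.1 mm tilt 44.0 F s/lat/z -2.4 0.8 -1.8
cmd slot 64.87322244308972 0.7825507376631435
0 [-0.6  1.7 -1.9] [ 0.03 -0.15 -0.03]
6 [-0.6 -1.9 -6.7] [ 0.03 -0.15 -0.03]
12 [ -0.5  -5.4 -11.6] [ 0.03 -0.15 -0.03]
18 [ -0.5  -8.9 -16.4] [ 0.03 -0.15 -0.03]
24 [ -0.5 -12.4 -21.3] [ 0.03 -0.15 -0.03]
32 [ -0.4 -17.1 -27.8] [ 0.03 -0.15 -0.03]
40 [ -0.4 -21.8 -34.2] [ 0.03 -0.15 -0.03]
50 [ -0.4 -27.7 -42.3] [ 0.03 -0.15 -0.03]
```

Request:
{"api": "move_arm", "payload": {"series": [{"travel": [-0.0003, 0.0009, -0.0009], "rot": [0, 0, 0], "claw": 1}, {"travel": [-0.0005, 0.0017, -0.0019], "rot": [0, 0, 0], "claw": 1}, {"travel": [-0.0005, 0.0008, -0.0031], "rot": [0, 0, 0], "claw": 1}, {"travel": [-0.0005, -0.0001, -0.0043], "rot": [0, 0, 0], "claw": 1}, {"travel": [-0.0005, -0.001, -0.0055], "rot": [0, 0, 0], "claw": 1}, {"travel": [-0.0005, -0.0019, -0.0067], "rot": [0, 0, 0], "claw": 1}, {"travel": [-0.0005, -0.0019, -0.0067], "rot": [0, 0, 0], "claw": 1}]}}

```text
time_s: 8.8
tool_pos: [0.5767, -0.1679, 0.1959]
tcp_rot: [-0.372, 0.921, -0.111, 0.045]
contact_force: [0.1, 0.1, -2.7]
finger_gap: 0.127
grip_force: 59.1
```

```bash
python3 - <<'E'
from h import *
upd([-.0005,-.0019,-.0067],[0,0,0]);where()
E
```

```text
slot s 61.8 lat 0.1 h 6.3 mm tilt 44.0 F s/lat/z 0.1 -0.0 -2.7
```

Request:
{"api": "move_arm", "payload": {"series": [{"travel": [0, -0.0009, -0.0012], "rot": [0, 0, 0], "claw": 1}, {"travel": [0, -0.0018, -0.0024], "rot": [0, 0, 0], "claw": 1}, {"travel": [0, -0.0026, -0.0036], "rot": [0, 0, 0], "claw": 1}, {"travel": [0, -0.0035, -0.0048], "rot": [0, 0, 0], "claw": 1}, {"travel": [0, -0.0035, -0.0048], "rot": [0, 0, 0], "claw": 1}]}}

```text
time_s: 9.3
tool_pos: [0.5764, -0.1687, 0.2017]
tcp_rot: [-0.372, 0.921, -0.111, 0.045]
contact_force: [0.8, 1.1, -1.5]
finger_gap: 0.128
grip_force: 59.1
```

Request:
{"api": "move_arm", "payload": {"series": [{"travel": [0, -0.0009, -0.0012], "rot": [0, 0, 0], "claw": 1}, {"travel": [0, -0.0018, -0.0024], "rot": [0, 0, 0], "claw": 1}, {"travel": [0, -0.0026, -0.0036], "rot": [0, 0, 0], "claw": 1}, {"travel": [0, -0.0035, -0.0048], "rot": [0, 0, 0], "claw": 1}, {"travel": [0, -0.0035, -0.0048], "rot": [0, 0, 0], "claw": 1}]}}

```text
time_s: 9.8
tool_pos: [0.5763, -0.1695, 0.2076]
tcp_rot: [-0.372, 0.921, -0.111, 0.045]
contact_force: [0.5, 0.2, -1.8]
finger_gap: 0.129
grip_force: 59.1
```

```bash
python3 - <<'E'
from h import *
upd([0,-.007,-.0096],[0,0,0]);where()
E
```

```text
slot s 60.2 lat 0.1 h 18.0 mm tilt 44.0 F s/lat/z 0.3 -0.4 -1.8
```

Request:
{"api": "move_arm", "payload": {"series": [{"travel": [0, -0.0009, -0.0012], "rot": [0, 0, 0], "claw": 1}, {"travel": [0, -0.0018, -0.0024], "rot": [0, 0, 0], "claw": 1}, {"travel": [0, -0.0026, -0.0036], "rot": [0, 0, 0], "claw": 1}, {"travel": [0, -0.0035, -0.0048], "rot": [0, 0, 0], "claw": 1}, {"travel": [0, -0.0044, -0.006], "rot": [0, 0, 0], "claw": 1}, {"travel": [0, -0.0053, -0.0072], "rot": [0, 0, 0], "claw": 1}, {"travel": [0, -0.0053, -0.0072], "rot": [0, 0, 0], "claw": 1}]}}

```text
time_s: 10.5
tool_pos: [0.576, -0.1706, 0.2165]
tcp_rot: [-0.372, 0.921, -0.111, 0.045]
contact_force: [-0.2, -1.1, -1.7]
finger_gap: 0.129
grip_force: 59.1
```

Request:
{"api": "move_arm", "payload": {"series": [{"travel": [0, -0.0018, -0.0024], "rot": [0, 0, 0], "claw": 1}, {"travel": [0, -0.0035, -0.0048], "rot": [0, 0, 0], "claw": 1}, {"travel": [0, -0.0053, -0.0072], "rot": [0, 0, 0], "claw": 1}, {"travel": [0, -0.007, -0.0096], "rot": [0, 0, 0], "claw": 1}, {"travel": [0, -0.0088, -0.012], "rot": [0, 0, 0], "claw": 1}, {"travel": [0, -0.0105, -0.0144], "rot": [0, 0, 0], "claw": 1}, {"travel": [0, -0.0125, -0.017], "rot": [0, 0, 0], "claw": 1}, {"travel": [0, -0.015, -0.0195], "rot": [0, 0, 0], "claw": 1}, {"travel": [0, -0.018, -0.0225], "rot": [0, 0, 0], "claw": 1}, {"travel": [0, -0.018, -0.0225], "rot": [0, 0, 0], "claw": 1}]}}

```text
time_s: 11.5
tool_pos: [0.5754, -0.1732, 0.2456]
tcp_rot: [-0.372, 0.921, -0.111, 0.045]
contact_force: [-0.8, -0.2, -1.2]
finger_gap: 0.132
grip_force: 59.1
```

```bash
python3 - <<'E'
from h import *
upd([0,-.0233,-.0297],[0,0,0]);where();st()
print('up',rel(cmd()[0]+.06*Z,cmd()[1]))
# upright, out over dish approach: slot out past barb
for a in[(.06,.11,44),(.10,.13,20),(.14,.15,0)]:print(a,*rel(*T(*a)))
a=camera("top");b=camera("scene");cv2.imwrite('pics/t3f.png',a[:,:,::-1]);cv2.imwrite('pics/s3f.png',b[:,:,::-1])
a=cv2.resize(a[165:230,340:420],None,fx=5,fy=5,interpolation=cv2.INTER_CUBIC);b=cv2.resize(b[140:220,260:325],(390,480),interpolation=cv2.INTER_CUBIC)
c=np.zeros((480,800,3),np.uint8);c[:325,:400]=a;c[:,405:795]=b;cv2.imwrite('pics/c3.png',c[:,:,::-1])
E
```

```text
slot s 56.3 lat 0.1 h 56.0 mm tilt 44.0 F s/lat/z -0.4 0.7 -1.2
t 11.5 pos [ 0.5754 -0.1732  0.2456] F [-0.8 -0.2 -1.2] T [-0.69  0.16  0.04] gap 0.132 grip 59.1 q [-0.61  0.53  1.34  0.7   1.59  1.1 ]
cmd [ 0.5755 -0.1734  0.2459] dR [ 0.02 -0.04  0.02]
up (array([  0.1, -41.7, -43.2]), array([0., 0., 0.]))
(0.06, 0.11, 44) [  0.1 -40.1 -36. ] [ 0.03 -0.15 -0.03]
(0.1, 0.13, 20) [  -0.6 -108.   -17.3] [-23.97  -0.15  -0.06]
(0.14, 0.15, 0) [  -1.4 -168.5    8.1] [-43.97  -0.14  -0.08]
```

View pics/c3.png

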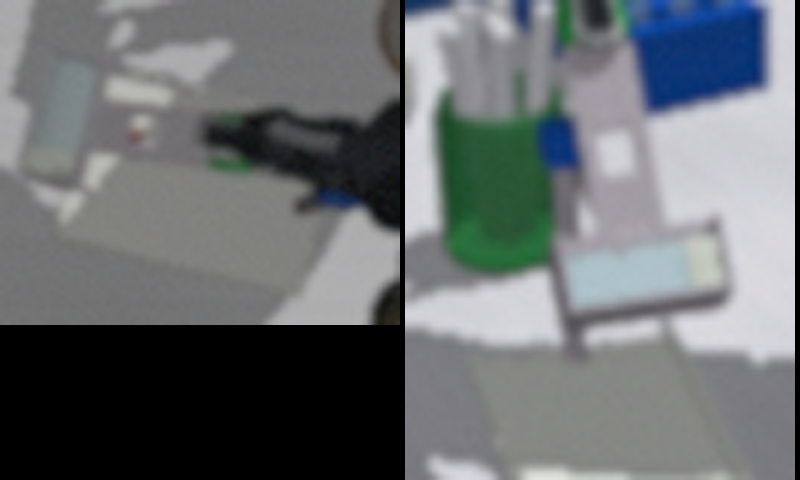

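The rack is off: its slot is empty at (615,155) in the crop, above the barb. I'll lift it, bring it upright and move it outward.

Request:
{"api": "move_arm", "payload": {"series": [{"travel": [0, -0.014, -0.014], "rot": [0, 0, 0], "claw": 1}, {"travel": [0, -0.028, -0.028], "rot": [0, 0, 0], "claw": 1}, {"travel": [0, -0.042, -0.043], "rot": [0, 0, 0], "claw": 1}, {"travel": [0, -0.06, -0.039], "rot": [-5, 0, 0], "claw": 1}, {"travel": [0, -0.076, -0.034], "rot": [-11, 0, 0], "claw": 1}, {"travel": [0, -0.093, -0.026], "rot": [-18, 0, 0], "claw": 1}, {"travel": [-0.001, -0.111, -0.017], "rot": [-25, 0, 0], "claw": 1}, {"travel": [-0.001, -0.131, -0.008], "rot": [-32, 0, 0], "claw": 1}, {"travel": [-0.001, -0.151, 0.001], "rot": [-39, 0, 0], "claw": 1}, {"travel": [-0.0014, -0.1685, 0.008], "rot": [-44, 0, 0], "claw": 1}, {"travel": [-0.0014, -0.1685, 0.008], "rot": [-44, 0, 0], "claw": 1}, {"travel": [-0.0014, -0.1685, 0.008], "rot": [-44, 0, 0], "claw": 1}]}}

```text
time_s: 12.8
tool_pos: [0.604, -0.0489, 0.3577]
tcp_rot: [-0.001, 0.993, -0.119, 0.001]
contact_force: [-0.5, -0.5, -2.5]
finger_gap: 0.129
grip_force: 59.0
```

```bash
python3 - <<'E'
from h import *
upd([-.0014,-.1685,.008],[-44,0,0]);where();st()
print(rel([.5638,.2020,.30],Rt(81.2,0)))
E
```

```text
slot s 140.9 lat 0.2 h 150.7 mm tilt 0.1 F s/lat/z -0.6 0.3 -2.5
t 12.8 pos [ 0.604  -0.0489  0.3577] F [-0.5 -0.5 -2.5] T [-0.01  0.01  0.01] gap 0.129 grip 59.0 q [-0.14  0.38  1.16  0.    1.61  1.67]
cmd [ 0.604  -0.0499  0.3571] dR [ 0.12 -0.   -0.04]
(array([ -99. , -235.1,   56.8]), array([ 0.04, -0.09, -4.93]))
```

Request:
{"api": "move_arm", "payload": {"series": [{"travel": [-0.015, -0.036, 0.008], "rot": [0, 0, -1], "claw": 1}, {"travel": [-0.035, -0.08, 0.02], "rot": [0, 0, -2], "claw": 1}, {"travel": [-0.055, -0.12, 0.035], "rot": [0, 0, -3], "claw": 1}, {"travel": [-0.072, -0.165, 0.05], "rot": [0, 0, -4], "claw": 1}, {"travel": [-0.085, -0.2, 0.075], "rot": [0, 0, -4.5], "claw": 1}, {"travel": [-0.095, -0.225, 0.1], "rot": [0, 0, -5], "claw": 1}, {"travel": [-0.099, -0.235, 0.117], "rot": [0, 0, -5], "claw": 1}, {"travel": [-0.099, -0.235, 0.117], "rot": [0, 0, -5], "claw": 1}, {"travel": [-0.099, -0.235, 0.117], "rot": [0, 0, -5], "claw": 1}, {"travel": [-0.099, -0.235, 0.117], "rot": [0, 0, -5], "claw": 1}]}}

```text
time_s: 13.8
tool_pos: [0.5643, 0.2008, 0.2408]
tcp_rot: [-0.001, 0.997, -0.077, 0.001]
contact_force: [-0.1, 0.8, -2.4]
finger_gap: 0.129
grip_force: 59.1
```

```bash
python3 - <<'E'
from h import *
upd([-.099,-.235,.117],[0,0,-5]);st()
a=camera("top");b=camera("scene");cv2.imwrite('pics/t4f.png',a[:,:,::-1]);cv2.imwrite('pics/s4f.png',b[:,:,::-1])
a=cv2.resize(a[160:245,230:300],None,fx=5,fy=5,interpolation=cv2.INTER_CUBIC);b=cv2.resize(b[200:300,325:405],(440,550),interpolation=cv2.INTER_CUBIC)
c=np.zeros((550,800,3),np.uint8);c[:425,:350]=a;c[:,355:795]=b;cv2.imwrite('pics/c4.png',c[:,:,::-1])
E
```

```text
t 13.8 pos [0.5643 0.2008 0.2408] F [-0.1  0.8 -2.4] T [-0.01  0.   -0.  ] gap 0.129 grip 59.1 q [0.28 0.41 1.38 0.   1.35 2.01]
cmd [0.5638 0.2018 0.2398] dR [0.11 0.01 0.11]
```

View pics/c4.png

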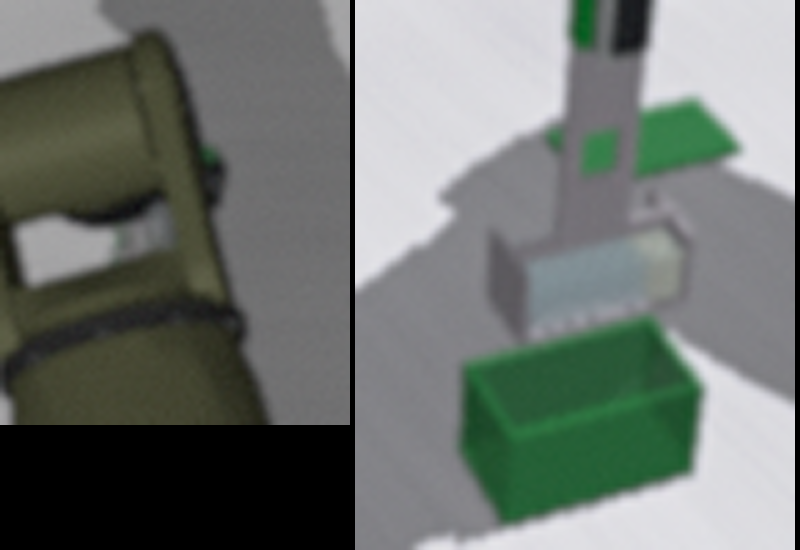

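```bash
cat >> h.py <<'E'
def ratio(img,r):
    x0,x1,y0,y1=r;I=img[y0:y1,x0:x1].astype(float);d=(I[...,1]-np.maximum(I[...,0],I[...,2]))/(I[...,1]+1)
    return np.clip((d-.04)/.16,0,1)
E
python3 - <<'E'
from h import *
I={n:cv2.imread(f"pics/{n}0.png")[:,:,::-1] for n in("scene","top")}
rt,rs=(240,290,175,230),(330,400,250,300)
oa=("top",ratio(I["top"],rt),rt);ob=("scene",ratio(I["scene"],rs),rs)
dims=(.053,.097,0,.055)
for o in([oa],[ob],[oa,ob]):
    x,f=fit(o,dims,[.563,.201,1.42]);print(x.round(4),np.degrees(x[2]).round(1),round(f,1))
    if o==[ob]:xd=x
p,r=tcp();bot=p+r.apply([0,0,.142]);yaw=np.arctan2(*-r.as_matrix()[:2,1][::-1]);print('rack',bot,np.degrees(yaw))
img=cv2.imread('pics/s4f.png');x0,y0,k=344,238,8
c=cv2.resize(img[y0:y0+62,x0:x0+50],None,fx=k,fy=k,interpolation=cv2.INTER_CUBIC);ov=c.copy()
def wire(P,col):
    q=((proj('scene',P)-[x0-.5,y0-.5])*k*16).astype(int)
    for a in range(8):
        for b in(1,2,4):
            if not a&b:cv2.line(ov,tuple(map(int,q[a])),tuple(map(int,q[a|b])),col,1,cv2.LINE_AA,4)
wire(box(*xd,*dims),(0,255,255));wire(box(bot[0],bot[1],yaw,.036,.08,bot[2],bot[2]+.038),(0,0,255))
cv2.imwrite('pics/c5.png',np.hstack([c,ov]))
print(((proj('scene',box(bot[0],bot[1],yaw,.036,.08,bot[2],bot[2]+.038))-[x0-.5,y0-.5])*k).round())
E
```

```text
[0.5637 0.2029 1.4103] 80.8 44.3
[0.5639 0.1999 1.4212] 81.4 73.9
[0.564  0.2012 1.415 ] 81.1 125.0
rack [0.564385   0.20123931 0.09849146] 81.18807419652524
[[ 42. 126.]
 [ 48.  26.]
 [277.  65.]
 [288. -34.]
 [ 94. 201.]
 [101.  99.]
 [336. 135.]
 [348.  35.]]
```

View pics/c5.png

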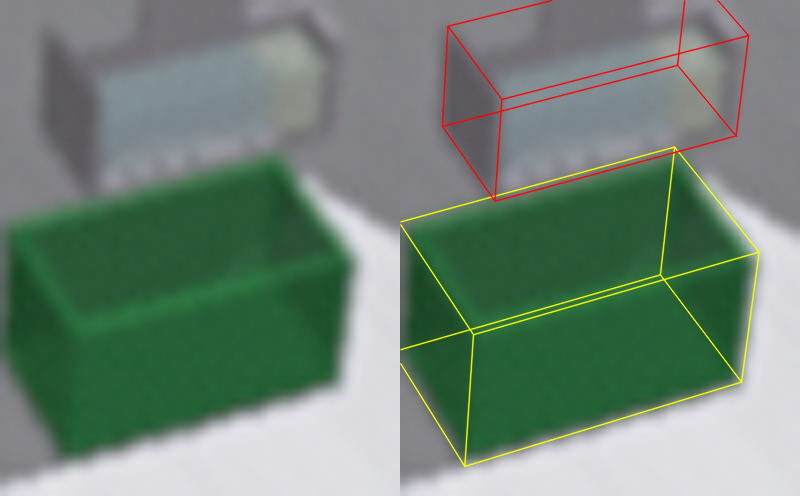

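```bash
python3 - <<'E'
from h import *
from scipy.optimize import least_squares
x0,y0,k=344,238,8
def cf(dims,obs,zf=0):
    def f(p):
        dx,dy,z0,z1=dims;P=np.array(box(p[0],p[1],p[2],dx,dy,z0,z1));
        if len(p)>3:P[:,2]+=p[3]
        q=(proj('scene',P)-[x0-.5,y0-.5])*k
        return np.concatenate([q[i]-uv for i,uv in obs])
    s=least_squares(f,[.564,.201,1.416]+[0]*zf);print(s.x.round(4),np.degrees(s.x[2]).round(1),'res',s.fun.round(1));return s.x
# idx = 4*dx+2*dy+z
d=cf((.053,.097,0,.055),[(1,(8,226)),(5,(82,327)),(7,(353,256)),(3,(277,157)),(4,(68,457)),(6,(336,383)),(0,(5,352))])
z=tcp()[0][2]-.140
R3=[(4,(95,190)),(6,(325,130)),(0,(43,118))]
r1=cf((.036,.08,z,z+.038),R3);r2=cf((.036,.08,z,z+.038),R3+[(1,(47,26))],1)
for r in(r1,r2):
    e=d[:2]-r[:2];u=np.r_[np.cos(d[2]),np.sin(d[2])];print('shift needed mm world',(e*1e3).round(1),'dish axes',(e@u*1e3).round(1),(e@[-u[1],u[0]]*1e3).round(1))
st()
E
```

```text
[0.5628 0.2006 1.41  ] 80.8 res [-5.2 -5.4 -6.5  6.4  9.8 -2.9  2.7 -9.5 -1.2  8.1  9.   0.2 -8.2 -1.9]
[0.5644 0.1995 1.4219] 81.5 res [-3.2  2.3  7.3 -3.4 -4.1  0. ]
[ 0.5456  0.1757  1.4163 -0.026 ] 81.1 res [-1.5  1.1 -0.7 -0.9  0.5  1.9  1.7 -2. ]
shift needed mm world [-1.6  1.1] dish axes 0.8 1.8
shift needed mm world [17.3 24.9] dish axes 27.3 -13.1
t 13.9 pos [0.5641 0.2011 0.2405] F [-0.   0.  -2.2] T [-0.02  0.01 -0.01] gap 0.129 grip 59.1 q [0.28 0.41 1.38 0.   1.35 2.01]
cmd [0.5638 0.2018 0.2398] dR [0.1  0.   0.09]
```

Request:
{"api": "move_arm", "payload": {"series": [{"travel": [-0.0012, -0.001, 0.012], "rot": [0, 0, 0], "claw": 1}, {"travel": [-0.0012, -0.001, 0.024], "rot": [0, 0, 0], "claw": 1}, {"travel": [-0.0012, -0.001, 0.034], "rot": [0, 0, 0], "claw": 1}, {"travel": [-0.0012, -0.001, 0.04], "rot": [0, 0, 0], "claw": 1}, {"travel": [-0.0012, -0.001, 0.043], "rot": [0, 0, 0], "claw": 1}, {"travel": [-0.0012, -0.001, 0.045], "rot": [0, 0, 0], "claw": 1}, {"travel": [-0.0012, -0.001, 0.047], "rot": [0, 0, 0], "claw": 1}, {"travel": [-0.0012, -0.001, 0.049], "rot": [0, 0, 0], "claw": 1}, {"travel": [-0.0012, -0.001, 0.049], "rot": [0, 0, 0], "claw": 1}]}}

```text
time_s: 14.8
tool_pos: [0.5625, 0.2033, 0.1901]
tcp_rot: [0.0, 0.997, -0.076, -0.0]
contact_force: [0.3, 0.2, -2.6]
finger_gap: 0.129
grip_force: 59.1
```

Request:
{"api": "move_arm", "payload": {"series": [{"travel": [0, 0, 0.0015], "rot": [0, 0, 0], "claw": 1}, {"travel": [0, 0, 0.003], "rot": [0, 0, 0], "claw": 1}, {"travel": [0, 0, 0.003], "rot": [0, 0, 0], "claw": 1}]}}

```text
time_s: 15.1
tool_pos: [0.5624, 0.2033, 0.187]
tcp_rot: [0.0, 0.997, -0.076, -0.0]
contact_force: [-0.4, -0.3, -2.6]
finger_gap: 0.127
grip_force: 59.1
```

Request:
{"api": "move_arm", "payload": {"series": [{"travel": [0, 0, 0.0015], "rot": [0, 0, 0], "claw": 1}, {"travel": [0, 0, 0.003], "rot": [0, 0, 0], "claw": 1}, {"travel": [0, 0, 0.003], "rot": [0, 0, 0], "claw": 1}]}}

```text
time_s: 15.4
tool_pos: [0.5624, 0.2032, 0.1839]
tcp_rot: [0.0, 0.997, -0.076, -0.0]
contact_force: [0.1, 0.2, -2.7]
finger_gap: 0.133
grip_force: 59.1
```

No contact at 11 mm below the rim, so the rack is inside the dish. Continuing down.

Request:
{"api": "move_arm", "payload": {"series": [{"travel": [0, 0, 0.002], "rot": [0, 0, 0], "claw": 1}, {"travel": [0, 0, 0.004], "rot": [0, 0, 0], "claw": 1}, {"travel": [0, 0, 0.006], "rot": [0, 0, 0], "claw": 1}, {"travel": [0, 0, 0.008], "rot": [0, 0, 0], "claw": 1}, {"travel": [0, 0, 0.01], "rot": [0, 0, 0], "claw": 1}, {"travel": [0, 0, 0.012], "rot": [0, 0, 0], "claw": 1}, {"travel": [0, 0, 0.012], "rot": [0, 0, 0], "claw": 1}]}}

```text
time_s: 16.1
tool_pos: [0.5624, 0.2032, 0.1719]
tcp_rot: [0.0, 0.997, -0.076, -0.0]
contact_force: [0.3, 0.1, -1.7]
finger_gap: 0.13
grip_force: 59.1
```

Request:
{"api": "move_arm", "payload": {"series": [{"travel": [0, 0, 0.002], "rot": [0, 0, 0], "claw": 1}, {"travel": [0, 0, 0.004], "rot": [0, 0, 0], "claw": 1}, {"travel": [0, 0, 0.006], "rot": [0, 0, 0], "claw": 1}, {"travel": [0, 0, 0.008], "rot": [0, 0, 0], "claw": 1}, {"travel": [0, 0, 0.01], "rot": [0, 0, 0], "claw": 1}, {"travel": [0, 0, 0.012], "rot": [0, 0, 0], "claw": 1}, {"travel": [0, 0, 0.0135], "rot": [0, 0, 0], "claw": 1}, {"travel": [0, 0, 0.015], "rot": [0, 0, 0], "claw": 1}, {"travel": [0, 0, 0.0165], "rot": [0, 0, 0], "claw": 1}, {"travel": [0, 0, 0.0165], "rot": [0, 0, 0], "claw": 1}]}}

```text
time_s: 17.1
tool_pos: [0.5625, 0.2032, 0.1555]
tcp_rot: [0.0, 0.997, -0.076, -0.0]
contact_force: [-0.1, -0.3, -2.4]
finger_gap: 0.129
grip_force: 59.1
```

Request:
{"api": "move_arm", "payload": {"series": [{"travel": [0, 0, 0.001], "rot": [0, 0, 0], "claw": 1}, {"travel": [0, 0, 0.002], "rot": [0, 0, 0], "claw": 1}, {"travel": [0, 0, 0.003], "rot": [0, 0, 0], "claw": 1}, {"travel": [0, 0, 0.004], "rot": [0, 0, 0], "claw": 1}, {"travel": [0, 0, 0.004], "rot": [0, 0, 0], "claw": 1}]}}

```text
time_s: 17.6
tool_pos: [0.5624, 0.2033, 0.1515]
tcp_rot: [0.0, 0.997, -0.076, -0.0]
contact_force: [-0.8, 0.3, -1.8]
finger_gap: 0.126
grip_force: 59.1
```

Request:
{"api": "move_arm", "payload": {"series": [{"travel": [0, 0, 0.001], "rot": [0, 0, 0], "claw": 1}, {"travel": [0, 0, 0.002], "rot": [0, 0, 0], "claw": 1}, {"travel": [0, 0, 0.003], "rot": [0, 0, 0], "claw": 1}, {"travel": [0, 0, 0.003], "rot": [0, 0, 0], "claw": 1}]}}

```text
time_s: 18.0
tool_pos: [0.5625, 0.2032, 0.1485]
tcp_rot: [0.0, 0.997, -0.076, -0.0]
contact_force: [-0.7, 0.1, -2.1]
finger_gap: 0.13
grip_force: 59.1
```

Request:
{"api": "move_arm", "payload": {"series": [{"travel": [0, 0, 0.0005], "rot": [0, 0, 0], "claw": 1}, {"travel": [0, 0, 0.001], "rot": [0, 0, 0], "claw": 1}, {"travel": [0, 0, 0.001], "rot": [0, 0, 0], "claw": 1}]}}

```text
time_s: 18.3
tool_pos: [0.5626, 0.2033, 0.148]
tcp_rot: [-0.0, 0.997, -0.076, 0.0]
contact_force: [-1.8, -0.1, 0.5]
finger_gap: 0.128
grip_force: 59.5
```

Request:
{"api": "move_arm", "payload": {"series": [{"travel": [0, 0, 0.0005], "rot": [0, 0, 0], "claw": 1}, {"travel": [0, 0, 0.0005], "rot": [0, 0, 0], "claw": 1}]}}

```text
time_s: 18.5
tool_pos: [0.5627, 0.2034, 0.1479]
tcp_rot: [-0.0, 0.997, -0.076, 0.0]
contact_force: [-2.8, -0.4, 5.7]
finger_gap: 0.128
grip_force: 60.3
```

Floor contact felt at z = 0.148. Releasing gently.

Request:
{"api": "move_arm", "payload": {"series": [{"travel": [0, 0, -0.0003], "rot": [0, 0, 0], "claw": 0.85}, {"travel": [0, 0, -0.0003], "rot": [0, 0, 0], "claw": 0.75}, {"travel": [0, 0, -0.0003], "rot": [0, 0, 0], "claw": 0.6}, {"travel": [0, 0, -0.0003], "rot": [0, 0, 0], "claw": 0.6}, {"travel": [0, 0, -0.0003], "rot": [0, 0, 0], "claw": 0.6}]}}

```text
time_s: 19.0
tool_pos: [0.5625, 0.2033, 0.1475]
tcp_rot: [0.0, 0.997, -0.076, -0.0]
contact_force: [0.4, 0.4, 0.4]
finger_gap: 0.397
grip_force: 0.0
```

Request:
{"api": "move_arm", "payload": {"series": [{"travel": [0, 0, -0.006], "rot": [0, 0, 0], "claw": 0.6}, {"travel": [0, 0, -0.015], "rot": [0, 0, 0], "claw": 0.6}, {"travel": [0, 0, -0.03], "rot": [0, 0, 0], "claw": 0.6}, {"travel": [0, 0, -0.05], "rot": [0, 0, 0], "claw": 0.6}, {"travel": [0, 0, -0.08], "rot": [0, 0, 0], "claw": 0.6}, {"travel": [0, 0, -0.11], "rot": [0, 0, 0], "claw": 0.6}, {"travel": [-0.04, 0, -0.13], "rot": [0, 0, 0], "claw": 0.6}, {"travel": [-0.09, 0, -0.13], "rot": [0, 0, 0], "claw": 0.6}, {"travel": [-0.14, 0, -0.13], "rot": [0, 0, 0], "claw": 0.6}, {"travel": [-0.14, 0, -0.13], "rot": [0, 0, 0], "claw": 0.6}, {"travel": [-0.14, 0, -0.13], "rot": [0, 0, 0], "claw": 0.6}]}}

```text
time_s: 20.1
tool_pos: [0.4238, 0.2248, 0.2793]
tcp_rot: [-0.001, 0.997, -0.075, 0.001]
contact_force: [1.0, -0.5, -0.1]
finger_gap: 0.401
grip_force: 0.0
```

```bash
python3 - <<'E'
from h import *
s=ctrl.sense();print(s['time_s'],s['tool_pos'],s['contact_force'])
b=camera("scene");cv2.imwrite('pics/s6.png',cv2.resize(b[130:320,220:420],(800,600)[:1]+(600,) if 0 else (632,600),interpolation=cv2.INTER_CUBIC)[:,:,::-1])
E
```

```text
20.1 [0.42384521 0.22478939 0.27931276] [ 0.96151414 -0.48632134 -0.08485828]
```

View pics/s6.png

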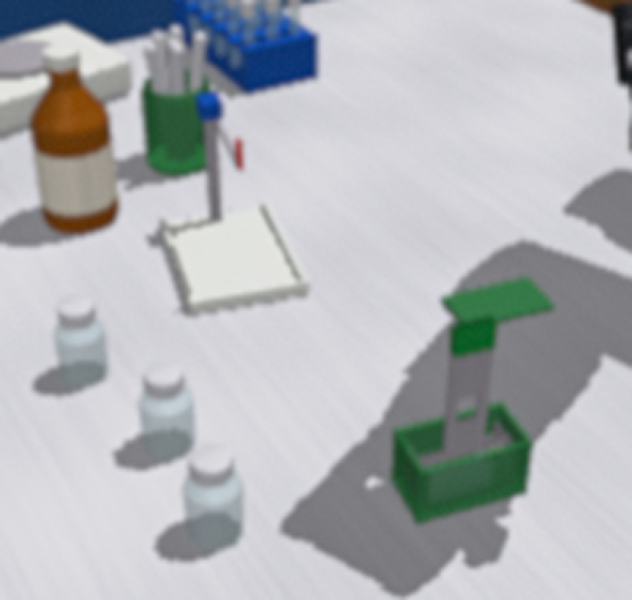

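The rack stands upright in the dish, with its grip at (473,333) and the dish at (460,465). The stand and the other glassware are where they were, and the arm is clear.

```bash
python3 -c "
from workcell import workorder
print(workorder.job_done())"
```

```text
the job is handed in; nothing more can be done
None
```

The rack came off the hook by feel and now stands upright on the green dish's floor, released with the arm clear; the job was handed in at about 20 s, and the largest force I read was about 6 N, though I only read it between moves.

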